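# Clear the card press and gauge its gap

## Task

With the scraper block, sweep the three clay chips off the card press's bare apron into its blue tray, without touching them with the fingers or the blade, and stand the scraper back down on the table. Then take the taper blade by its red handle, lay it flat on the apron and slide it straight into the middle of the gap, tip first, until it drags snugly between the plates, without ramming it. Finish holding it there: keep your grip on the handle and the blade snug at that depth, and leave the other things on the table undisturbed.

Things in the scene. Friction and masses are not known exactly. Their poses are not given: they have to be found in the camera images.
- press: Card press, fixed. Aluminium lower plate 96 mm (its x) by 164 mm (its y), top face 30 mm above the table. Origin on the table under the middle of the bare apron, which spans x -48 to 48 and y -42 (the mouth) to 42 mm; the upper plate covers y -42 to -122 mm. The blade enters through the mouth along -y.
- mouth (a point): Middle of the mouth line, on the lower plate's top face (30 mm above the table), directly below the upper plate's front edge; axes as the press: -y points into the gap.
- tray (a point): Middle of the floor of the blue chip tray, open on top, fixed along the press's +x side: 82 mm (x) by 124 mm (y) outside, adjoining the apron's +x edge; floor 3 mm and rims 18 mm above the table. Axes as the press.
- upper_plate: Green upper plate, 90 (x) by 80 (y) by 12 mm, parallel to the lower plate and stiffly sprung (rises 1 mm per 8 N). Origin at the middle of its lower front edge, so its height minus 30 mm is the gap: 4.5 to 6.5 mm, new each time. A bar with two black nuts and two steel posts rise to 45 mm above the lower plate, 36 mm either side of the middle; 66 mm behind the mouth.
- scraper: Scraper block, pale wood with an orange lower edge: 100 mm long (its x), 24 mm thick (its y), 60 mm tall, about 110 g, standing on its orange 100 x 24 mm edge. Origin at the centre of its underside.
- blade: Taper gauge, about 90 g: flat-bottomed steel wedge 24 mm wide with an upright red handle, 28 (x) by 16 (y) mm, top 57 mm up. Origin on the underside below the handle; +x points to the tip, 95 mm away. Thickness 2.5 mm at the tip, growing evenly to 9.5 mm at x = 15 mm: it touches the upper plate 23 to 46 mm in, by the gap; then drag grows smoothly, to 10 N of push some 5 to 10 mm further.
- blade_tip (a point): Middle of the blade's thin tip, on its underside, 95 mm from the blade's origin along its +x.
- chip1: Brown chip of dried clay, 15 x 12 x 10 mm (z), 12 g, loose on the apron. Origin at the centre of its underside.
- chip2: Brown chip of dried clay, 15 x 12 x 10 mm (z), 12 g, loose on the apron. Origin at the centre of its underside.
- chip3: Brown chip of dried clay, 15 x 12 x 10 mm (z), 12 g, loose on the apron. Origin at the centre of its underside.
- paint_jar: Blue paint jar with yellow cap, 52 mm across, 60 mm tall, loose, a bystander. Origin at the centre of its underside.
- glue_bottle: White glue bottle with red cap, 48 mm across, 130 mm tall, loose, a bystander. Origin at the centre of its underside.
- pencil_cup: Yellow cup, 72 mm across, 90 mm tall, loose, a bystander. Origin at the centre of its underside.
- sharpener: Green pencil sharpener, 26 x 24 x 22 mm, loose, a bystander. Origin at the centre of its underside.
- bird: Little dark bird figure on a wooden disc, 75 mm tall, loose, a bystander. Origin at the centre of its underside.
- pebble: Grey model boulder, 62 mm across, 34 mm tall, loose, a bystander. Origin at the centre of its underside.
There are look-alikes about, which are no part of the job. There is more than one size of the blade; the job needs the middle-sized. Of the things that look like the scraper, take the one that is nearest to the robot's base at the start.

How it is judged (in metres and radians):
On the way, in this order (a step that is already met when the one before it is completed fails the run):
1. the scraper is held and lifted (contact force between scraper and the fingers above 1 N and height (world z) of scraper above 0.015 m), for 0.1 s.
2. all three chips lie in the tray (x of chip1 in the frame of press between 0.048 and 0.132 m and y of chip1 in the frame of press between -0.064 and 0.064 m and z of each of chip1, chip2, chip3 in the frame of press below 0.028 m and x of chip2 in the frame of press between 0.048 and 0.132 m and y of chip2 in the frame of press between -0.064 and 0.064 m and x of chip3 in the frame of press between 0.048 and 0.132 m and y of chip3 in the frame of press between -0.064 and 0.064 m), for 0.2 s.
3. the scraper is back on the table and the blade is held and lifted (height (world z) of scraper below 0.02 m and contact force between scraper and the fingers below 0.1 N and contact force between scraper and press below 0.1 N and contact force between blade and the fingers above 1 N and height (world z) of blade above 0.015 m), for 0.1 s.
At the end, for the whole second after the job is handed in: Chips in the tray; scraper released on the table, clear of the press; blade gripped (over 2 N), still, flat (4 degrees, 4 mm) and straight (8 degrees) in the gap, tip at least 15 mm in and within 15 mm of the middle, pressing on the upper plate with 1 to 40 N (all of step 2 and height (world z) of scraper below 0.02 m and contact force between scraper and the fingers below 0.1 N and contact force between scraper and press below 0.1 N and contact force between blade and the fingers above 2 N and contact force between blade and upper_plate between 1 and 40 N and y of blade_tip in the frame of mouth below -0.015 m and x of blade_tip in the frame of mouth between -0.015 and 0.015 m and z of blade in the frame of press between 0.026 and 0.034 m and angle between blade's own z axis and vertical below 0.07 rad and angle between the x axis of blade and the y axis of press, either way round below 0.14 rad and linear speed of blade below 0.005 m/s); the arm keeps its last pose, push and grip.
It fails at once if the fingers touch a chip (contact force between the fingers and chip1 above 0.5 N or contact force between the fingers and chip2 above 0.5 N or contact force between the fingers and chip3 above 0.5 N).
It fails at once if the blade touches a chip (contact force between blade and chip1 above 0.5 N or contact force between blade and chip2 above 0.5 N or contact force between blade and chip3 above 0.5 N).
It fails at once if the blade is rammed against the upper plate (over 60 N) (contact force between blade and upper_plate above 60 N).
It fails at once if a bystander is moved more than 20 mm (distance of any of paint_jar, glue_bottle, pencil_cup, sharpener, bird, pebble from where it was at the start of the episode above 0.02 m).
It also fails if it takes over 64 s, if anything falls off the work surface, if the arm or the gripper's body presses on something with over 40 N, if the wrist force passes 120 N, or if a joint passes its speed limit or range.

## Robot

A 7-joint arm with a two-finger parallel gripper is mounted at the origin on the work surface. World frame = base frame: x ahead of the robot, y to its left, z up, the work surface at z = 0. Lengths are in mm, angles in rad, forces in N, time in s.
With the tool pointing down it reaches from about 350 to 900 mm from the base axis. Payload 7.2 kg.
Tool frame: the origin (TCP) lies between the finger pads; the fingertips stand 8 mm ahead of it and the grasp point (between the pads) lies 11 mm behind it; z points along the fingers, y is the direction in which the jaws open and shut (so a half turn about z gives the same grasp; the last joint's range is limited). The gripper opens to 85 mm and grips with 20 to 120 N. Pads are 22 mm wide; open, the fingers measure 114 mm over their backs; the gripper's body (76 mm by 85 mm) begins 54 mm behind the grasp point. The pads swing forward as they close: fully open they stand 13 mm farther back than shut.
Start: joints at [-1.39, 0.411, -0.013, 1.596, 0.006, 1.134, -0.082], TCP at [153.91, 605.756, 239.297] pointing down, gripper open.
Joint ranges: [-2.95, 2.95], [-0.29, 1.99], [-1.47, 1.44], [0.14, 2.54], [-1.03, 4.17], [0.13, 1.85], [-2.86, 2.86]. Speed limits (rad/s): [2.39, 2.39, 3.01, 3.01, 3.14, 3.14, 3.14].

## Interface

Orientations are given as a unit quaternion [x, y, z, w].
In Python, from rig import * gives the robot as it stands.
- The arm moves only by the shell command python3 -m pendant 'ROWS' [OPENING]. ROWS is a JSON object of lists of equal length, an entry for each row: "dp": the shift along the tool's x, y, z in cm, a list of three; "turn": the turn about the tool's z in degrees. In form: {"dp": [[dx, dy, dz], ...], "turn": [turn, ...]}. A call has 1 to 8 rows; each row shifts and turns the commanded pose from where the row before left it, along the tool's axes as they then stand; what a row does not reach is not made up. A row lasts 1/8 s, in which the tool goes at most 62.5 mm and 10.7 degrees, less where a joint would pass 70% of its speed; a pose out of reach is approached as far as the arm can. A call with a gripper value outside its range is refused whole. OPENING is the closure, from 0 (fully open) to 1 (shut), set as the call begins (- or left out, the last holds). The fingers move at their own pace and stop on an object; the grip force is fixed at half the most. Time passes only in rows, so rows that do not move let the fingers close. It gives the time, the measured TCP pose, the force and the opening at its end, in the units of the state.
- get_state(): the state, without advancing time (a new reading comes with each control period).
- camera(name): name is "side" or "top"; returns the picture (384x512x3 uint8, red, green, blue); there is no depth.
- get_calibration(name): a dict with "fovy" (degrees; the focal length in pixels is half the picture's height over the tangent of half this angle, whatever the lens; pixels are square), "cx", "cy" (the principal point, pixels), "R" (3x3) and "t" (3): a world point X has camera coordinates R X + t. Camera axes: x right, y down, z forward; pixel columns grow to the right and rows downward; lengths in mm; the calibration is good to about 2 mm. A picture is of the moment at which its call begins. get_calibration takes no time and is no camera call.
- job_done(): hands the job in, once; it reports no verdict.
The state is a dict: "time": time; "q": joint angles; "dq": joint speeds; "joint_torque": joint torques, N m; "tool_pos": TCP position; "tool_rot": TCP orientation; "wrist_force": force on the tool from outside, world axes, zero at the start; "wrist_torque": the same for the moment, N m; "finger_gap": opening from 0.0 (shut) to 1.0 (fully open).
Only numpy, scipy, OpenCV 4.12 (cv2) and the standard library are available. Lean on these libraries where they do the work, as an engineer would, in place of code of your own. Each camera call takes 0.05 s, during which the arm holds its last target.

## Working session

There is one attempt and no reset: what is moved stays moved. The work goes in short steps, Python scripts to look and compute and a shell command to move; the robot and the scene stay as the last step left them, time stands still between calls to the robot, and variables do not carry over. Pictures are saved under pics/ and viewed, and the job is handed in when it is done.

```bash
mkdir -p pics; ls; python3 - <<'E'
from rig import *
import cv2
s=get_state(); print(s)
for n in("side","top"):
    c=get_calibration(n);print(n,c)
    im=camera(n);cv2.imwrite(f"pics/{n}0.png",cv2.cvtColor(im,cv2.COLOR_RGB2BGR))
E
```

```text
pics
{'time': 0.0, 'q': array([-1.39014987,  0.41192036, -0.01273041,  1.5970447 ,  0.0055863 ,
        1.13426708, -0.08222282]), 'dq': array([ 0.0004612 , -0.00169992,  0.00156173,  0.00051658,  0.00137907,
       -0.00089028, -0.0011532 ]), 'joint_torque': array([-2.57183201e-04, -6.00641155e+01,  6.82304632e-01, -2.99419516e+01,
        1.38692401e-02,  1.04979103e-02, -3.83459417e-05]), 'tool_pos': array([153.83620471, 605.28265647, 238.4399243 ]), 'tool_rot': array([ 1.24096009e-01,  9.92269891e-01, -8.00320314e-04, -5.28642575e-05]), 'wrist_force': array([-0.72946469,  0.70052271,  0.59136552]), 'wrist_torque': array([ 0.00058792,  0.00445077, -0.03324334]), 'finger_gap': 0.999018313997725}
side {'fovy': 49.61268502468158, 'cx': 254.0972124662969, 'cy': 192.6367952581208, 'R': array([[ 0.86009595, -0.51011248, -0.00449636],
       [-0.30239156, -0.50272137, -0.80983367],
       [ 0.41084584,  0.69789432, -0.58664232]]), 't': array([-426.2505379 ,  209.87412572,  965.29975322])}
top {'fovy': 56.352185784651674, 'cx': 259.2884102484497, 'cy': 192.3948190438216, 'R': array([[ 0.00673647, -0.99974137,  0.02172141],
       [-0.98919471, -0.00984356, -0.14627687],
       [ 0.14645285, -0.02050132, -0.98900519]]), 't': array([ -3.17772614, 488.46056214, 853.90130323])}
```

View pics/top0.png

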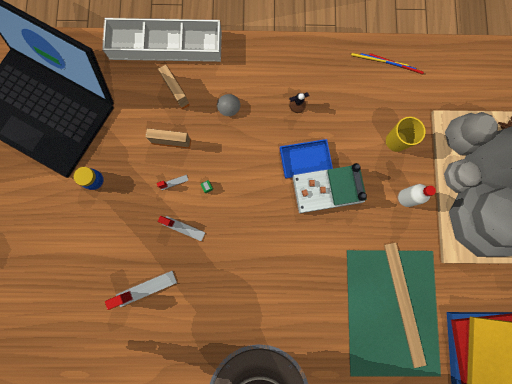

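View pics/side0.png

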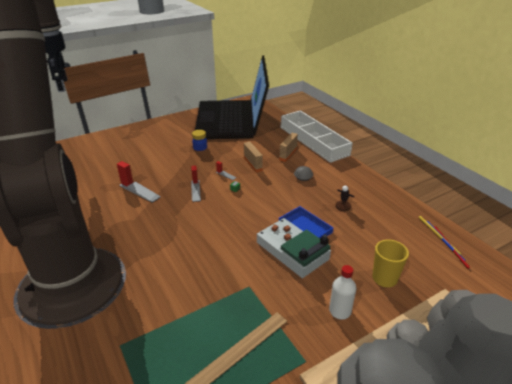

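```bash
cat > h.py <<'E'
import numpy as np, cv2
from rig import *
def cal(n):
    c=get_calibration(n); f=192/np.tan(np.radians(c["fovy"]/2))
    return f,c["cx"],c["cy"],np.array(c["R"]),np.array(c["t"])
def back(n,u,v,z):
    f,cx,cy,R,t=cal(n)
    d=R.T@np.array([(u-cx)/f,(v-cy)/f,1]); o=-R.T@t
    return o+d*(z-o[2])/d[2]
def proj(n,X):
    f,cx,cy,R,t=cal(n); p=R@np.array(X,float)+t
    return np.array([f*p[0]/p[2]+cx,f*p[1]/p[2]+cy])
def crop(n,im,u0,v0,w,h,k,name,pts=None,polys=None):
    c=cv2.resize(cv2.cvtColor(im[v0:v0+h,u0:u0+w],cv2.COLOR_RGB2BGR),None,fx=k,fy=k,interpolation=cv2.INTER_CUBIC)
    for P in polys or []:
        q=np.array([((proj(n,X)-[u0,v0])+0.5)*k for X in P]).astype(int)
        cv2.polylines(c,[q],True,(255,0,255),1)
    for i in range(0,w,10): cv2.line(c,(i*k,0),(i*k,6 if (u0+i)%50 else 14),(0,255,255),1)
    for i in range(0,h,10): cv2.line(c,(0,i*k),(6 if (v0+i)%50 else 14,i*k),(0,255,255),1)
    cv2.imwrite("pics/"+name,c)
E
python3 - <<'E'
from h import *
im=cv2.cvtColor(cv2.imread("pics/top0.png"),cv2.COLOR_BGR2RGB)
crop("top",im,270,130,110,90,7,"t_press.png")
crop("top",im,140,120,80,130//2*1+0,10,"t_scr.png")
crop("top",im,140,170,80,75,8,"t_bl.png")
im=cv2.cvtColor(cv2.imread("pics/side0.png"),cv2.COLOR_BGR2RGB)
crop("side",im,250,200,90,75,8,"s_press.png")
crop("side",im,170,130,100,75,8,"s_bl.png")
E
```

```text
(no output)
```

View pics/t_press.png

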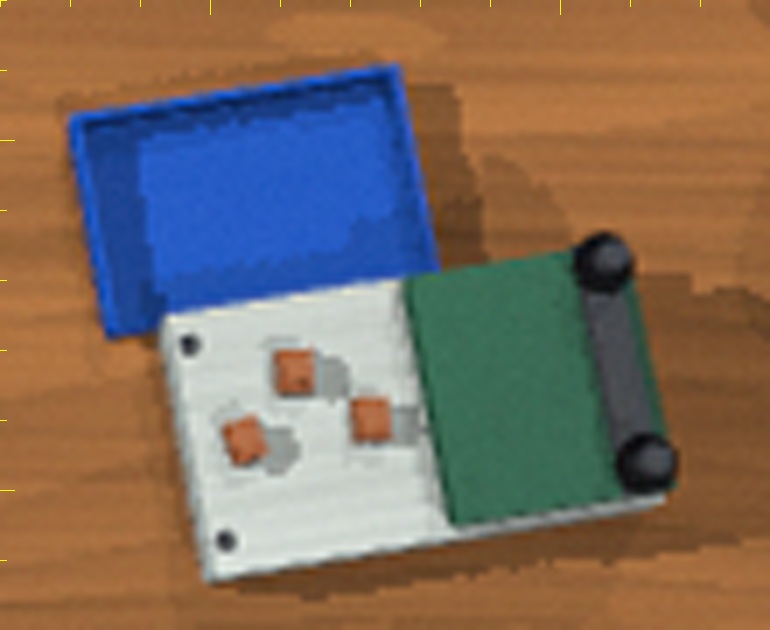

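View pics/t_scr.png

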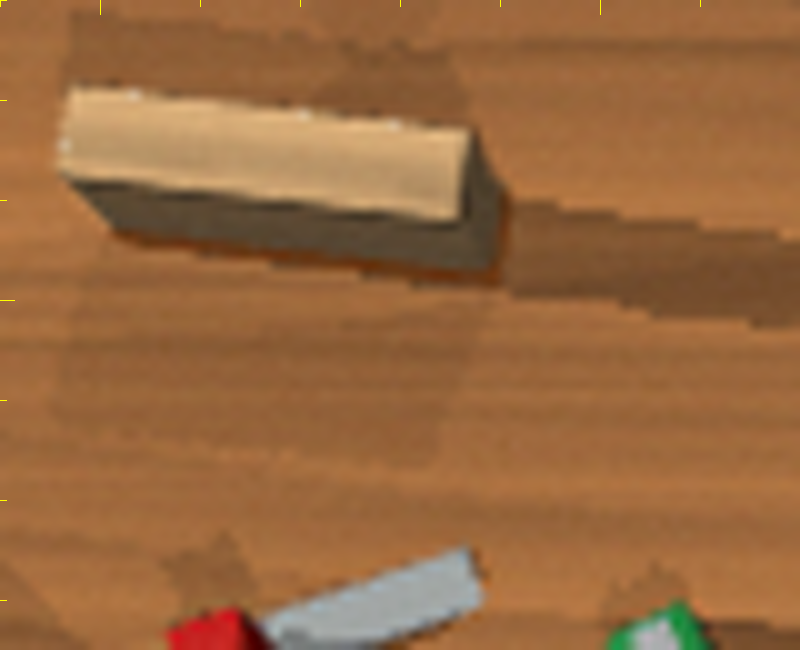

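View pics/t_bl.png

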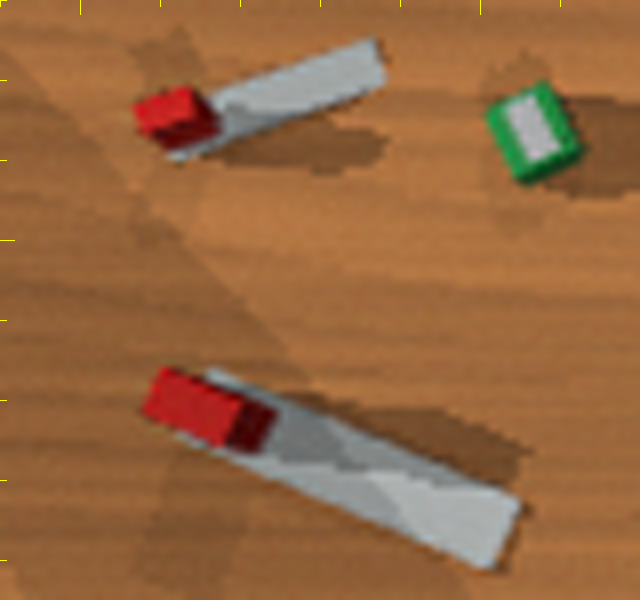

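View pics/s_press.png

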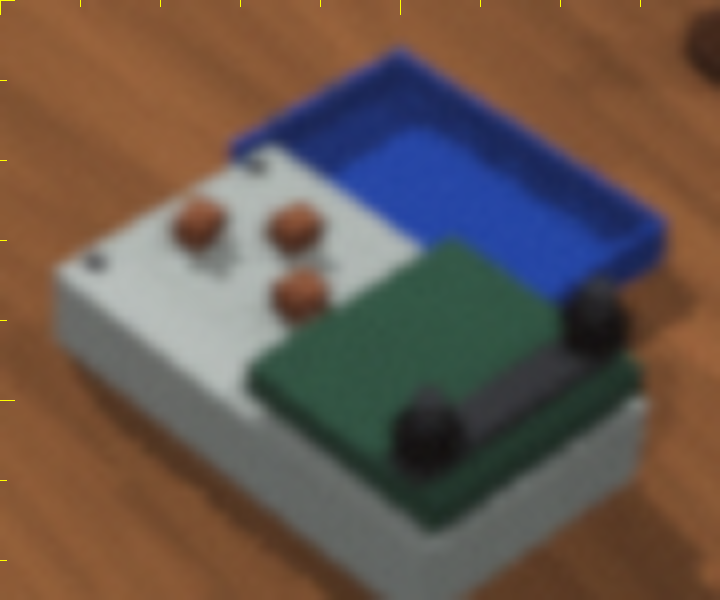

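View pics/s_bl.png

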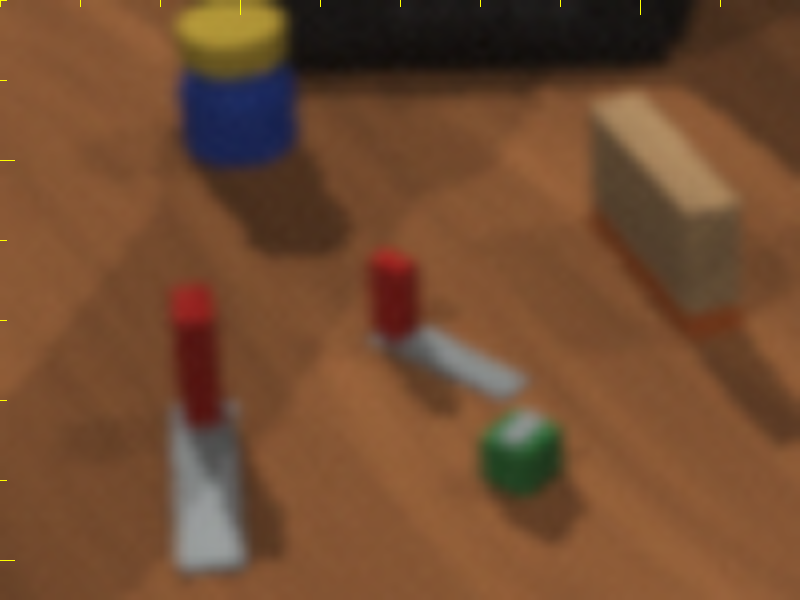

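```bash
cat > fit.py <<'E'
from h import *
from scipy.optimize import least_squares
def c2p(c,k,u0,v0): return ((c[0]+.5)/k-.5+u0,(c[1]+.5)/k-.5+v0)
def fit(obs,x0):
    def w(p,X):
        c,s=np.cos(p[2]),np.sin(p[2]); return [p[0]+c*X[0]-s*X[1],p[1]+s*X[0]+c*X[1],X[2]]
    def r(p): return np.concatenate([proj(n,w(p,X))-uv for n,X,uv in obs])
    s=least_squares(r,x0); return s.x, r(s.x).reshape(-1,2).round(1)
if __name__=="__main__":
    T=lambda c:c2p(c,7,270,130); S=lambda c:c2p(c,8,250,200)
    o=[("top",(-48,42,30),T((208,580))),("top",(48,42,30),T((163,320))),("top",(-48,-122,30),T((663,500))),("top",(45,-42,47.5),T((405,277))),("top",(-45,-42,47.5),T((452,525))),("top",(130,62,18),T((70,115))),("top",(130,-62,18),T((398,68))),
     ("side",(-48,42,30),S((57,268))),("side",(48,42,30),S((268,148))),("side",(130,62,18),S((400,50))),("side",(130,-62,18),S((662,228))),("side",(45,-42,47.5),S((450,238))),("side",(-45,-42,47.5),S((250,378)))]
    p,r=fit(o,[500,-150,.17]); print("press",p,np.degrees(p[2]));print(r.tolist())
    c,s=np.cos(p[2]),np.sin(p[2])
    for cc in [(295,372),(245,440),(371,419)]:
        X=back("top",*T(cc),40); d=X[:2]-p[:2]; print("chip top",X[:2].round(1),"in press",(c*d[0]+s*d[1]).round(1),(-s*d[0]+c*d[1]).round(1))
    for cc in [(200,220),(296,222),(300,292)]:
        X=back("side",*S(cc),36); d=X[:2]-p[:2]; print("chip side",X[:2].round(1),"in press",(c*d[0]+s*d[1]).round(1),(-s*d[0]+c*d[1]).round(1))
    T=lambda c:c2p(c,10,140,120); S=lambda c:c2p(c,8,170,130)
    # scraper x along image right = world -y
    o=[("top",(-50,12,60),T((70,88))),("top",(50,12,60),T((470,128))),("top",(50,-12,60),T((458,220))),("top",(-50,-12,60),T((60,172))),("top",(-50,-12,0),T((115,237))),("top",(50,-12,0),T((497,287))),
       ("side",(-50,-12,60),S((592,103))),("side",(50,-12,60),S((688,210))),("side",(50,12,60),S((740,203))),("side",(50,-12,0),S((695,338))),("side",(-50,12,60),S((643,92)))]
    p,r=fit(o,[600,200,-1.6]);print("scraper",p,np.degrees(p[2]));print(r.tolist())
    T=lambda c:c2p(c,8,140,170)
    o=[("top",(95,12,2.5),T((521,503))),("top",(95,-12,2.5),T((491,572))),("top",(-14,8,57),T((167,367))),("top",(14,8,57),T((245,395))),("top",(14,-8,57),T((222,450))),("top",(-14,-8,57),T((143,408))),
      ("side",(95,-12,0),S((180,572))),("side",(95,12,0),S((246,566)))]
    p,r=fit(o,[400,200,-2]);print("blade",p,np.degrees(p[2]));print(r.tolist())
    from scipy.spatial.transform import Rotation as Ro
    s=get_state();print(s['time'],Ro.from_quat(s["tool_rot"]).as_matrix().round(3))
E
python3 fit.py
```

```text
press [ 4.95147603e+02 -1.34901708e+02  1.72808753e-01] 9.901212211676473
[[1.1, -0.2], [0.6, -0.5], [0.3, 0.5], [0.3, 0.1], [0.7, 0.2], [0.1, 0.1], [0.2, -0.5], [-0.8, 0.2], [0.1, -0.5], [-0.5, -0.4], [0.5, -0.9], [-0.1, -0.6], [-1.2, -1.9]]
chip top [ 513.5 -129.4] in press 19.1 2.3
chip top [ 488.9 -111.3] in press -2.1 24.4
chip top [ 496.9 -156.2] in press -2.0 -21.3
chip side [ 490.7 -111.7] in press -0.4 23.6
chip side [ 516.6 -128.4] in press 22.2 2.7
chip side [ 498.8 -156.7] in press -0.2 -22.1
scraper [626.77282094 231.81481543  -1.67871012] -96.18300492022489
[[0.0, -1.0], [0.4, -0.2], [0.2, -0.1], [-0.5, -0.0], [0.7, 0.3], [0.4, -0.2], [-0.7, -0.4], [-0.2, 0.2], [0.2, -0.5], [-1.0, 0.2], [-0.5, -0.5]]
blade [416.36348918 228.59632549  -1.9668321 ] -112.69117820331581
[[0.5, -0.4], [0.3, -0.2], [-0.6, -0.7], [0.3, 0.4], [0.3, -0.3], [-0.5, 0.3], [-0.5, 0.2], [-0.5, 0.2]]
0.1 [[-0.969  0.246 -0.   ]
 [ 0.246  0.969 -0.001]
 [-0.    -0.001 -1.   ]]
```

```bash
cat > go.py <<'E'
import sys
from h import *
from scipy.spatial.transform import Rotation as Ro
def tool():
    s=get_state(); M=Ro.from_quat(s["tool_rot"]).as_matrix(); return s,M
def to(x,y,z,jaw=None):
    s,M=tool(); d=M.T@(np.array([x,y,z])-s["tool_pos"])
    j=np.degrees(np.arctan2(M[1,1],M[0,1]))
    print("t",round(s["time"],2),"pos",s["tool_pos"].round(1),"jaw",j.round(2),"gap",round(s["finger_gap"],3),"F",np.round(s["wrist_force"],1))
    print("d cm",(d/10).round(2), "turn", None if jaw is None else round((j-jaw+90)%180-90,2))
PRESS=np.array([495.15,-134.9]); A=np.radians(9.9)
def pw(px,py): 
    return PRESS+[np.cos(A)*px-np.sin(A)*py,np.sin(A)*px+np.cos(A)*py]
if __name__=="__main__":
    a=sys.argv[1:]
    if a[0]=="p": x,y=pw(float(a[1]),float(a[2]));a=a[1:]; a[0]=x;a[1]=y
    to(*[float(v) for v in a])
E
python3 -m pendant '{"dp":[[0,0,0],[0,0,0],[0,0,0],[0,0,0],[0,0,0],[0,0,0],[0,0,0],[0,0,0]],"turn":[10.25,10.25,10.25,10.25,10.25,10.25,10.25,10.25]}' 0
python3 go.py 626.8 231.8 150 -6.2
```

```text
time: 1.1
tool_pos: [153.8, 605.5, 238.8]
tool_rot: [0.747, 0.665, -0.0, 0.0]
wrist_force: [0.5, 0.6, 0.7]
finger_gap: 1.003
t 1.1 pos [153.8 605.5 238.8] jaw -6.59 gap 1.003 F [0.5 0.6 0.7]
d cm [-31.68  51.28   8.91] turn -0.39
```

```bash

python3 -m pendant '{"dp":[[-2.2,3.7,0],[-2.2,3.7,0],[-2.2,3.7,0],[-2.2,3.7,0],[-2.2,3.7,0],[-2.2,3.7,0],[-2.2,3.7,0],[-2.2,3.7,0]],"turn":[0,0,0,0,0,0,0,0]}'
python3 -m pendant '{"dp":[[-2.2,3.7,0],[-2.2,3.7,0],[-2.2,3.7,1],[-2.2,3.6,1],[-2.2,3.5,1],[-2.2,3.0,1],[0,0,2],[0,0,0]],"turn":[0,0,0,0,0,0,0,-0.4]}'
python3 go.py 626.8 231.8 31 -6.2
python3 - <<'E'
from h import *
for n in("side","top"):
    im=camera(n)
    crop(n,im,*((120,90,110,80,7) if n=="top" else (200,80,110,100,7)),f"{n}1.png")
E
```

```text
time: 2.1
tool_pos: [429.8, 397.5, 239.0]
tool_rot: [0.745, 0.668, -0.0, -0.0]
wrist_force: [-0.5, 1.0, 0.1]
finger_gap: 1.0
time: 3.1
tool_pos: [623.6, 244.5, 176.9]
tool_rot: [0.742, 0.67, -0.002, -0.001]
wrist_force: [-0.9, 0.3, 0.5]
finger_gap: 0.996
t 3.1 pos [623.6 244.5 176.9] jaw -5.82 gap 0.996 F [-0.9  0.3  0.5]
d cm [-1.2   0.51 14.59] turn 0.38
```

View pics/side1.png

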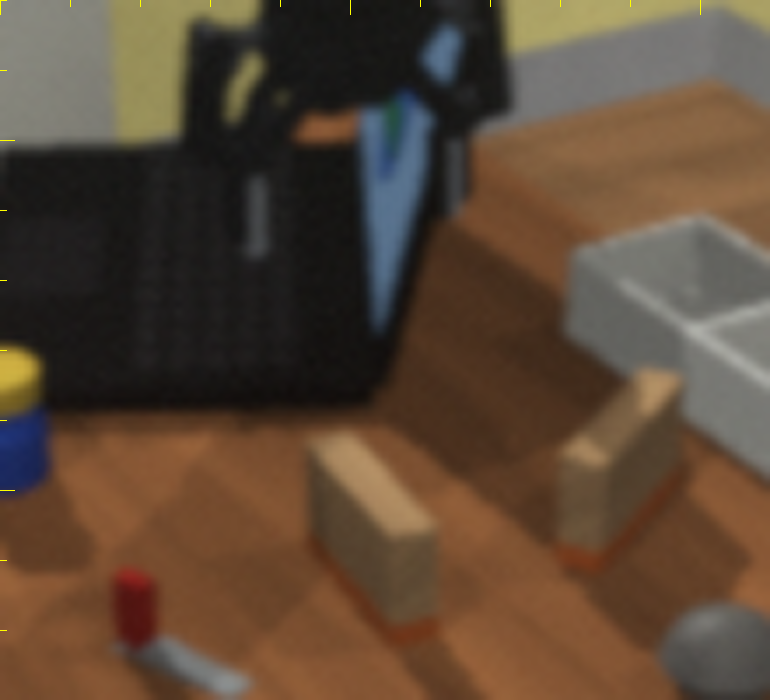

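View pics/top1.png

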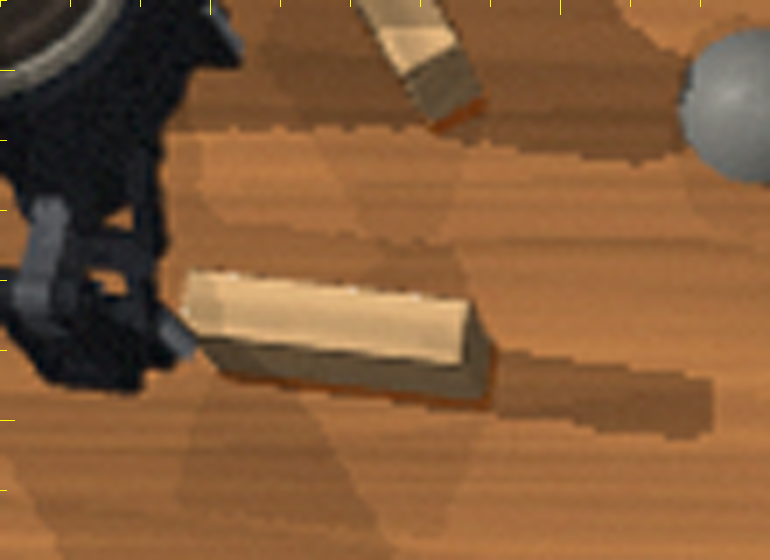

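```bash
python3 - <<'E'
from h import *
for n in("side","top"):
    print(n,proj(n,(623.6,244.5,177)), proj(n,(626.8,231.8,60)))
E
python3 -m pendant '{"dp":[[-0.6,0.25,0],[-0.6,0.25,0],[0,0,0],[0,0,0]],"turn":[0.2,0.2,0,0]}'
python3 go.py 626.8 231.8 31 -6.2
```

```text
side [249.12736509 113.65314409] [252.35595538 148.06502254]
top [147.0632764  118.98977606] [166.0236404  134.40723965]
time: 3.7
tool_pos: [629.1, 231.9, 179.5]
tool_rot: [0.745, 0.667, 0.0, -0.0]
wrist_force: [0.2, 0.2, -0.0]
finger_gap: 1.0
t 3.7 pos [629.1 231.9 179.5] jaw -6.26 gap 1.0 F [ 0.2  0.2 -0. ]
d cm [-0.04 -0.23 14.85] turn -0.06
```

```bash

python3 -m pendant '{"dp":[[0,-0.2,2.5],[0,0,2.5],[0,0,2.5],[0,0,2.5],[0,0,2.5],[0,0,1.5],[0,0,0.8],[0,0,0]],"turn":[0,0,0,0,0,0,0,0]}'
python3 go.py 626.8 231.8 31 -6.2
python3 -m pendant '{"dp":[[0,0,0],[0,0,0],[0,0,0],[0,0,0],[0,0,0],[0,0,0],[0,0,0],[0,0,0]],"turn":[0,0,0,0,0,0,0,0]}' 1
python3 go.py 626.8 231.8 31 -6.2
```

```text
time: 4.7
tool_pos: [627.1, 232.0, 31.2]
tool_rot: [0.745, 0.667, -0.0, -0.0]
wrist_force: [0.3, -0.2, 0.7]
finger_gap: 0.999
t 4.7 pos [627.1 232.   31.2] jaw -6.25 gap 0.999 F [ 0.3 -0.2  0.7]
d cm [-0.03 -0.02  0.02] turn -0.05
time: 5.7
tool_pos: [627.4, 232.2, 31.8]
tool_rot: [0.745, 0.667, 0.0, 0.0]
wrist_force: [-0.4, -0.8, 4.9]
finger_gap: 0.274
t 5.7 pos [627.4 232.2  31.8] jaw -6.25 gap 0.274 F [-0.4 -0.8  4.9]
d cm [-0.04 -0.06  0.08] turn -0.05
```

```bash

python3 -m pendant '{"dp":[[0,0,-1],[0,0,-2],[0,0,-2],[0,0,-2.5],[0,0,-2.5],[0,0,-1],[0,0,0],[0,0,0]],"turn":[0,0,0,-5.4,-5.4,-5.4,0,0]}'
python3 go.py p -32 14 142 9.9
```

```text
time: 6.7
tool_pos: [626.8, 231.9, 141.4]
tool_rot: [0.644, 0.765, -0.0, -0.0]
wrist_force: [-0.2, 1.1, -1.3]
finger_gap: 0.269
t 6.7 pos [626.8 231.9 141.4] jaw 9.82 gap 0.269 F [-0.2  1.1 -1.3]
d cm [-32.5  -22.44  -0.06] turn -0.08
```

```bash

python3 -m pendant '{"dp":[[-1.5,-1,0],[-2.5,-1.7,0],[-2.5,-1.7,0],[-2.5,-1.7,0],[-2.5,-1.7,0],[-2.5,-1.7,0],[-2.5,-1.7,0],[-2.5,-1.7,0]],"turn":[0,0,0,0,0,0,0,0]}'
python3 -m pendant '{"dp":[[-2.5,-1.7,0],[-2.5,-1.7,0],[-2.5,-1.7,0],[-2.5,-1.7,0],[-2.0,-1.5,0],[-1.0,-0.8,0],[0,0,0],[0,0,0]],"turn":[0,0,0,0,0,0,0,0]}'
python3 go.py p -32 14 142 9.9
```

```text
time: 7.7
tool_pos: [531.2, 20.5, 140.9]
tool_rot: [0.644, 0.765, -0.001, -0.0]
wrist_force: [0.7, -0.6, -0.7]
finger_gap: 0.271
time: 8.7
tool_pos: [465.9, -120.3, 141.2]
tool_rot: [0.643, 0.766, 0.0, -0.0]
wrist_force: [0.8, 0.7, -1.6]
finger_gap: 0.274
t 8.7 pos [ 465.9 -120.3  141.2] jaw 9.99 gap 0.274 F [ 0.8  0.7 -1.6]
d cm [-0.54 -0.57 -0.08] turn 0.09
```

```bash

python3 -m pendant '{"dp":[[-0.27,-0.27,0],[-0.27,-0.3,0],[0,0,2],[0,0,2],[0,0,1.5],[0,0,0.5],[0,0,0],[0,0,0]],"turn":[0,0,0,0,0,0,0,0]}'
python3 go.py p -32 14 64 9.9
python3 - <<'E'
from h import *
from go import pw
s=get_state()
zs=s["tool_pos"][2]-31.8
P=[]
for z in(zs,zs+60):
    P.append([ [*pw(-32+a,14+b),z] for a,b in((-12,-50),(12,-50),(12,50),(-12,50))])
for n in("side","top"):
    im=camera(n)
    crop(n,im,*((270,120,110,100,7) if n=="top" else (250,170,100,100,7)),f"{n}2.png",polys=P)
E
```

```text
time: 9.7
tool_pos: [461.4, -127.6, 81.8]
tool_rot: [0.643, 0.766, 0.0, 0.0]
wrist_force: [0.3, -0.6, -1.2]
finger_gap: 0.273
t 9.7 pos [ 461.4 -127.6   81.8] jaw 9.94 gap 0.273 F [ 0.3 -0.6 -1.2]
d cm [0.1  0.   1.78] turn 0.04
```

View pics/side2.png

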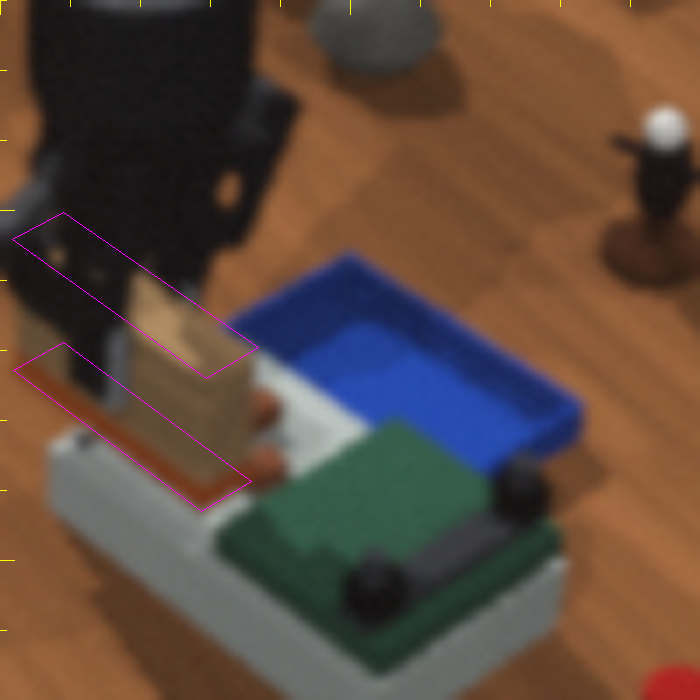

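View pics/top2.png

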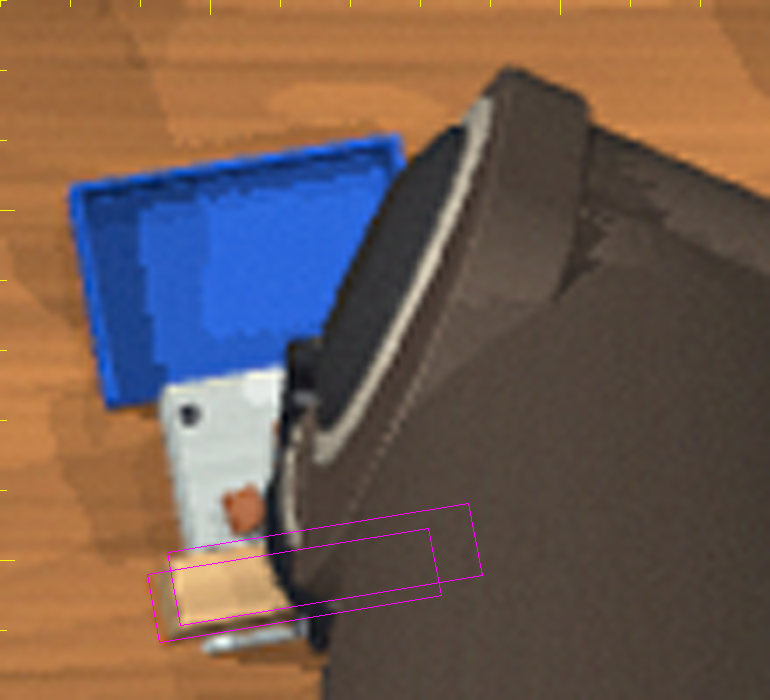

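```bash

python3 -m pendant '{"dp":[[0,0,0.8],[0,0,0.6],[0,0,0.4],[0,0,0],[0,0,0]],"turn":[0,0,0,0,0]}'
python3 go.py p 46 14 64 9.9
python3 - <<'E'
from h import *
crop("side",camera("side"),250,170,100,100,7,"side3.png")
E
```

```text
time: 10.42
tool_pos: [461.0, -127.6, 63.3]
tool_rot: [0.643, 0.766, -0.0, -0.0]
wrist_force: [0.2, -0.5, -0.6]
finger_gap: 0.277
t 10.43 pos [ 461.  -127.6   63.3] jaw 9.94 gap 0.277 F [ 0.2 -0.5 -0.6]
d cm [ 0.08  7.84 -0.07] turn 0.04
```

View pics/side3.png

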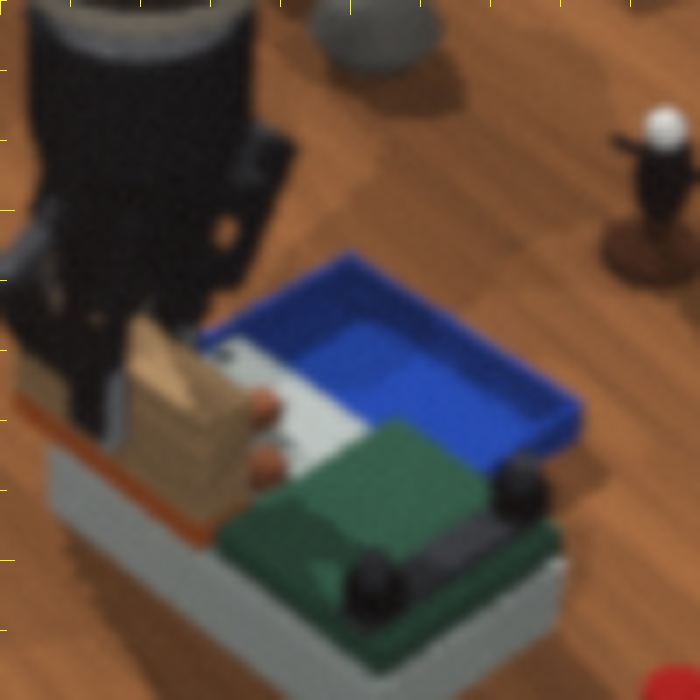

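```bash

python3 -m pendant '{"dp":[[0.02,0.5,0],[0.02,0.7,0],[0.02,0.7,0],[0,0.7,0],[0,0.7,0],[0,0.7,0],[0,0.7,0],[0,0.7,0]],"turn":[0,0,0,0,0,0,0,0]}'
python3 go.py p 46 14 64 9.9
python3 - <<'E'
from h import *
crop("side",camera("side"),250,170,100,100,7,"side4.png")
E
```

```text
time: 11.48
tool_pos: [514.5, -117.5, 63.2]
tool_rot: [0.643, 0.766, 0.0, -0.0]
wrist_force: [0.2, 0.3, -0.9]
finger_gap: 0.273
t 11.47 pos [ 514.5 -117.5   63.2] jaw 9.95 gap 0.273 F [ 0.2  0.3 -0.9]
d cm [ 0.01  2.39 -0.08] turn 0.05
```

View pics/side4.png

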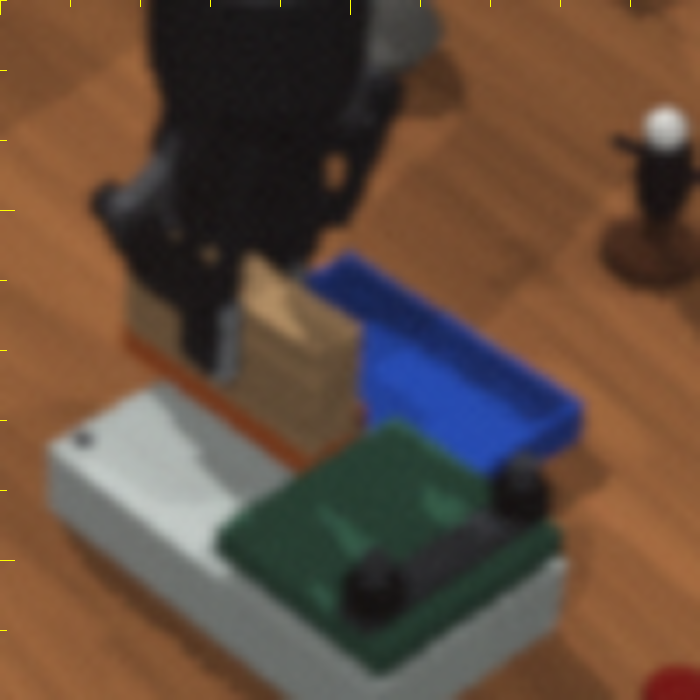

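Chips are being carried ahead and nothing is left behind; I'll continue over the edge.

```bash

python3 -m pendant '{"dp":[[0,0.6,0],[0,0.6,0],[0,0.5,0],[0,0.5,0],[0,0.4,0],[0,0.3,0],[0,0,0],[0,0,0]],"turn":[0,0,0,0,0,0,0,0]}'
python3 go.py p 46 14 64 9.9
python3 -m pendant '{"dp":[[0,0,-2],[0,0,-2.5],[0,0,-2.5],[0,0,-1],[0,-3,0],[0,-4,0],[0,-3,0],[0,0,0]],"turn":[0,0,0,0,0,0,0,0]}'
python3 - <<'E'
from h import *
crop("side",camera("side"),250,170,100,100,7,"side5.png")
crop("top",camera("top"),270,120,110,100,7,"top5.png")
E
```

```text
time: 12.52
tool_pos: [542.4, -112.6, 63.2]
tool_rot: [0.643, 0.766, -0.0, -0.0]
wrist_force: [0.3, -0.8, -1.4]
finger_gap: 0.278
t 12.53 pos [ 542.4 -112.6   63.2] jaw 9.94 gap 0.278 F [ 0.3 -0.8 -1.4]
d cm [ 0.02 -0.44 -0.08] turn 0.04
time: 13.52
tool_pos: [441.6, -130.1, 142.8]
tool_rot: [0.644, 0.765, -0.0, -0.001]
wrist_force: [0.1, 0.8, -1.3]
finger_gap: 0.273
```

View pics/side5.png

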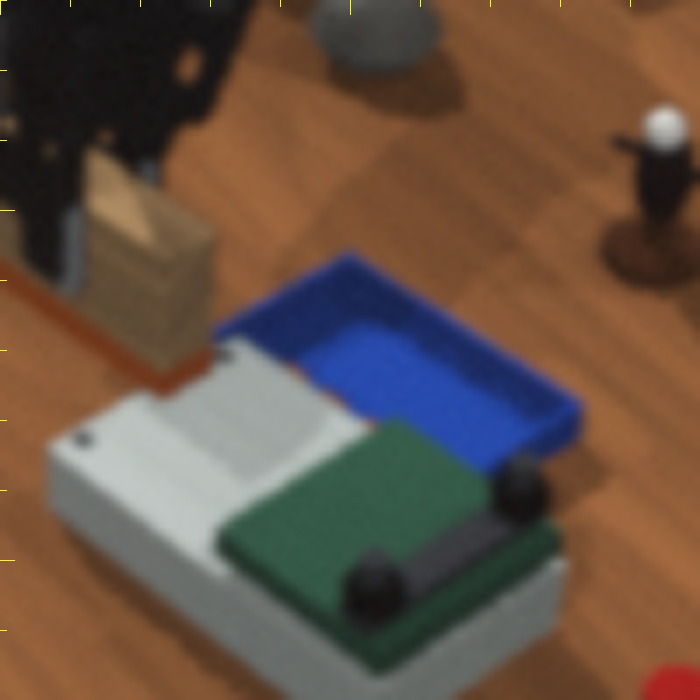

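View pics/top5.png

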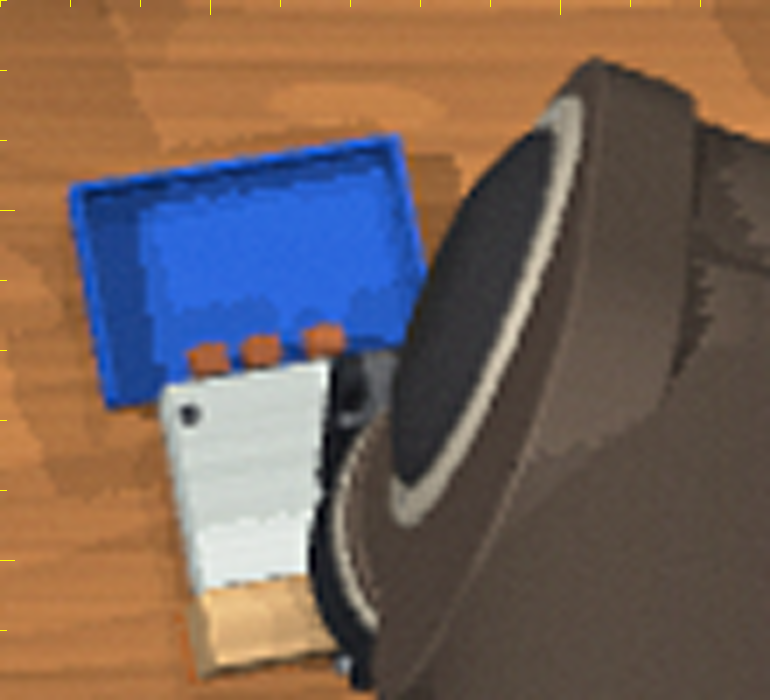

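```bash
python3 - <<'E'
from h import *
from go import PRESS,A
from fit import c2p
def pr(X):
    d=X[:2]-PRESS; c,s=np.cos(A),np.sin(A); return (c*d[0]+s*d[1]).round(1),(-s*d[0]+c*d[1]).round(1)
for z in(3,13,20,30):
    print(z,[pr(back("top",*c2p(c,7,270,120),z)) for c in((210,358),(262,350),(325,338),(262,335),(262,365))],[pr(back("side",*c2p(c,7,250,170),z)) for c in((300,370),(365,423))])
E
```

```text
3 [(np.float64(60.8), np.float64(20.4)), (np.float64(60.6), np.float64(0.7)), (np.float64(61.3), np.float64(-23.5)), (np.float64(66.2), np.float64(-0.4)), (np.float64(55.0), np.float64(1.7))] [(np.float64(76.4), np.float64(33.6)), (np.float64(72.9), np.float64(-4.9))]
13 [(np.float64(58.9), np.float64(22.1)), (np.float64(58.8), np.float64(2.6)), (np.float64(59.5), np.float64(-21.3)), (np.float64(64.3), np.float64(1.5)), (np.float64(53.2), np.float64(3.6))] [(np.float64(67.6), np.float64(25.4)), (np.float64(64.2), np.float64(-12.5))]
20 [(np.float64(57.6), np.float64(23.3)), (np.float64(57.5), np.float64(3.9)), (np.float64(58.2), np.float64(-19.8)), (np.float64(63.0), np.float64(2.9)), (np.float64(52.0), np.float64(4.9))] [(np.float64(61.4), np.float64(19.7)), (np.float64(58.1), np.float64(-17.8))]
30 [(np.float64(55.7), np.float64(25.0)), (np.float64(55.6), np.float64(5.8)), (np.float64(56.3), np.float64(-17.6)), (np.float64(61.1), np.float64(4.8)), (np.float64(50.2), np.float64(6.8))] [(np.float64(52.6), np.float64(11.6)), (np.float64(49.3), np.float64(-25.4))]
```

```bash
python3 go.py 580 60 36 9.9
```

```text
t 13.62 pos [ 444.5 -129.7  143.3] jaw 9.94 gap 0.277 F [0.8 0.3 0.5]
d cm [16.34 16.62 10.74] turn 0.04
```

```bash

python3 -m pendant '{"dp":[[2,2,0],[2.5,2.5,0],[2.5,2.5,0],[2.5,2.5,0],[2.5,2.5,0],[2.5,2.5,0],[1.5,1.6,0],[0,0,0]],"turn":[0,0,0,0,0,0,0,0]}'
python3 -m pendant '{"dp":[[0,0,2],[0,0,2.5],[0,0,2.5],[0,0,2],[0,0,1],[0,0,0.6],[0,0,0],[0,0,0]],"turn":[0,0,0,0,0,0,0,0]}'
python3 go.py 580 60 32 9.9
```

```text
time: 14.62
tool_pos: [575.8, 57.1, 142.6]
tool_rot: [0.642, 0.767, -0.0, -0.0]
wrist_force: [-0.8, 0.5, -1.5]
finger_gap: 0.273
time: 15.62
tool_pos: [575.5, 55.5, 38.0]
tool_rot: [0.643, 0.766, 0.0, 0.0]
wrist_force: [0.0, 0.5, -0.8]
finger_gap: 0.274
t 15.62 pos [575.5  55.5  38. ] jaw 9.94 gap 0.274 F [ 0.   0.5 -0.8]
d cm [0.36 0.52 0.6 ] turn 0.04
```

```bash

python3 -m pendant '{"dp":[[0,0,0.3],[0,0,0.2],[0,0,0.1],[0,0,0],[0,0,0]],"turn":[0,0,0,0,0]}'
python3 -m pendant '{"dp":[[0,0,0],[0,0,0],[0,0,0],[0,0,0],[0,0,0],[0,0,0]],"turn":[0,0,0,0,0,0]}' 0
python3 -m pendant '{"dp":[[0,0,-1],[0,0,-2.5],[0,0,-2.5],[0,0,-2.5],[0,0,-2],[0,0,0],[0,0,0]],"turn":[0,0,0,0,0,0,0]}'
python3 go.py 416.4 228.6 130 -22.7
python3 - <<'E'
from h import *
cv2.imwrite("pics/side6.png",cv2.cvtColor(camera("side"),cv2.COLOR_RGB2BGR))
cv2.imwrite("pics/top6.png",cv2.cvtColor(camera("top"),cv2.COLOR_RGB2BGR))
E
```

```text
time: 16.25
tool_pos: [575.1, 55.7, 31.8]
tool_rot: [0.643, 0.766, 0.0, -0.0]
wrist_force: [-2.1, 0.5, 5.7]
finger_gap: 0.274
time: 17.0
tool_pos: [575.1, 55.6, 31.3]
tool_rot: [0.643, 0.766, 0.0, 0.0]
wrist_force: [-0.8, 0.7, 0.5]
finger_gap: 1.001
time: 17.88
tool_pos: [574.7, 55.7, 136.0]
tool_rot: [0.643, 0.766, -0.0, -0.0]
wrist_force: [-0.7, -0.4, -0.3]
finger_gap: 1.001
t 17.88 pos [574.7  55.7 136. ] jaw 9.95 gap 1.001 F [-0.7 -0.4 -0.3]
d cm [ 19.77 -12.6    0.61] turn 32.65
```

View pics/side6.png

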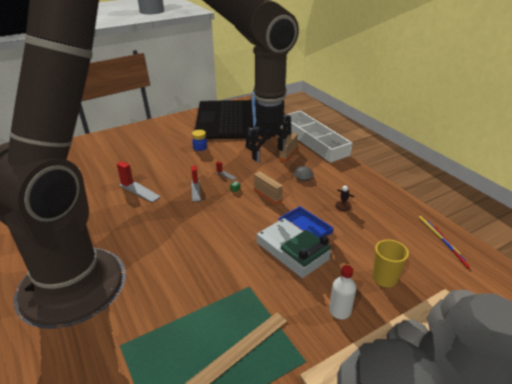

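View pics/top6.png

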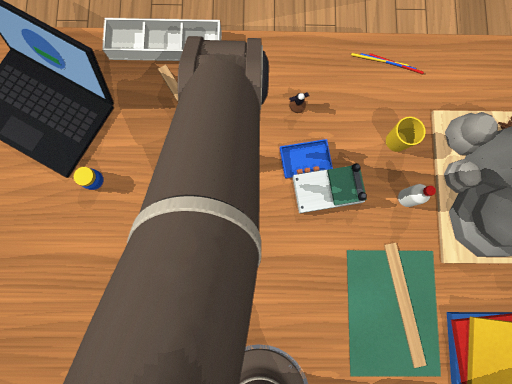

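```bash

python3 -m pendant '{"dp":[[0,0,0],[0,0,0],[0,0,0],[0,0,0],[0,0,0]],"turn":[8.2,8.2,8.2,8,0]}'
python3 go.py 416.4 228.6 130 -22.7
```

```text
time: 18.6
tool_pos: [574.6, 55.6, 135.4]
tool_rot: [0.832, 0.555, -0.001, -0.0]
wrist_force: [-0.8, -0.0, 0.2]
finger_gap: 0.998
t 18.6 pos [574.6  55.6 135.4] jaw -22.59 gap 0.998 F [-0.8 -0.   0.2]
d cm [  9.89 -21.25   0.55] turn 0.11
```

```bash

python3 -m pendant '{"dp":[[1.2,-2.7,0],[1.5,-3.2,0],[1.5,-3.2,0],[1.5,-3.2,0],[1.5,-3.2,0],[1.5,-3.2,0],[1.2,-2.5,0],[0,0,0]],"turn":[0,0,0,0,0,0,0,0]}'
python3 -m pendant '{"dp":[[0,0,1],[0,0,1],[0,0,0],[0,0,0]],"turn":[0,0,0,0]}'
python3 go.py 416.4 228.6 27 -22.7
python3 - <<'E'
from h import *
crop("side",camera("side"),150,100,110,110,7,"side7.png")
crop("top",camera("top"),120,170,110,85,7,"top7.png")
E
```

```text
time: 19.6
tool_pos: [416.1, 230.2, 136.0]
tool_rot: [0.83, 0.557, -0.0, -0.0]
wrist_force: [0.5, 0.1, -0.3]
finger_gap: 1.0
time: 20.1
tool_pos: [417.8, 228.1, 116.1]
tool_rot: [0.832, 0.554, -0.0, 0.0]
wrist_force: [0.3, 0.7, -0.4]
finger_gap: 0.997
t 20.1 pos [417.8 228.1 116.1] jaw -22.7 gap 0.997 F [ 0.3  0.7 -0.4]
d cm [-0.   -0.16  8.91] turn -0.0
```

View pics/side7.png

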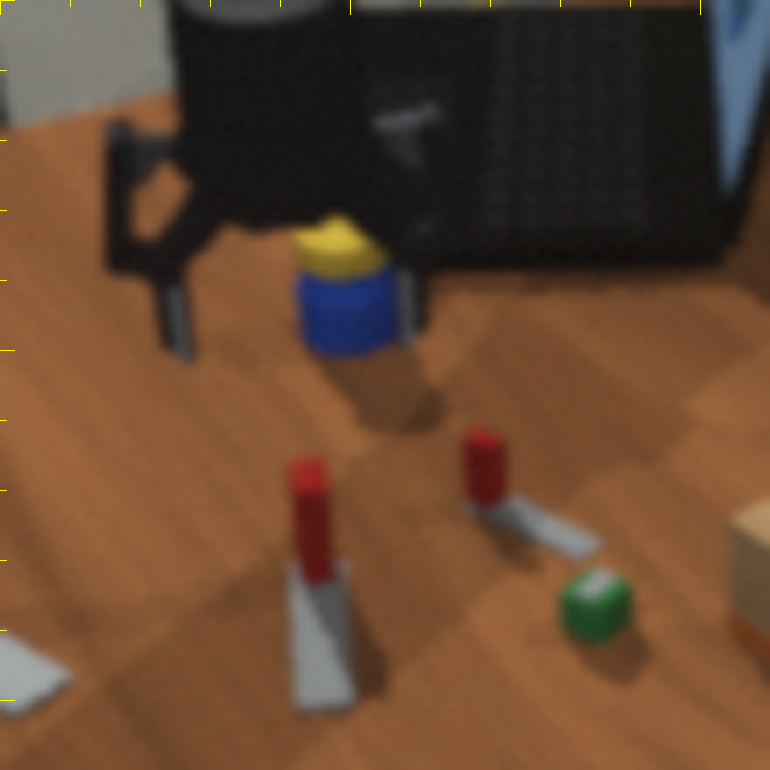

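View pics/top7.png

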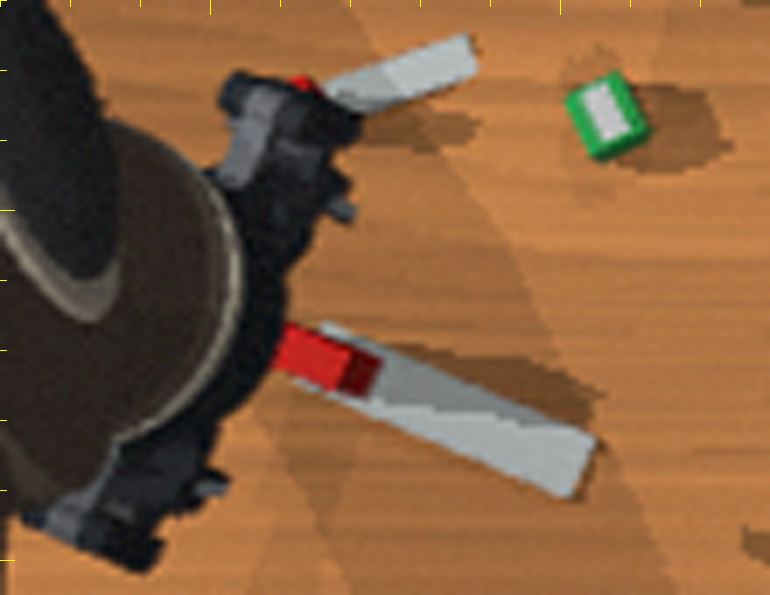

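```bash

python3 -m pendant '{"dp":[[0,-0.15,2],[0,0,2],[0,0,2],[0,0,1.6],[0,0,0.9],[0,0,0.35],[0,0,0],[0,0,0]],"turn":[0,0,0,0,0,0,0,0]}'
python3 go.py 416.4 228.6 27 -22.7
python3 -m pendant '{"dp":[[0,0,0],[0,0,0],[0,0,0],[0,0,0],[0,0,0],[0,0,0],[0,0,0],[0,0,0]],"turn":[0,0,0,0,0,0,0,0]}' 1
python3 go.py 416.4 228.6 27 -22.7
```

```text
time: 21.2
tool_pos: [416.5, 229.4, 28.2]
tool_rot: [0.832, 0.554, 0.0, -0.0]
wrist_force: [-0.1, 0.3, -0.2]
finger_gap: 0.995
t 21.2 pos [416.5 229.4  28.2] jaw -22.65 gap 0.995 F [-0.1  0.3 -0.2]
d cm [-0.08  0.02  0.12] turn 0.05
time: 22.2
tool_pos: [416.2, 229.3, 27.9]
tool_rot: [0.832, 0.554, 0.0, -0.0]
wrist_force: [-0.6, -1.6, 3.9]
finger_gap: 0.175
t 22.2 pos [416.2 229.3  27.9] jaw -22.65 gap 0.175 F [-0.6 -1.6  3.9]
d cm [-0.05  0.04  0.09] turn 0.05
```

```bash

python3 -m pendant '{"dp":[[0,0,-1],[0,0,-2],[0,0,-2.5],[0,0,-2.5],[0,0,-1.5],[0,0,-0.5],[0,0,0],[0,0,0]],"turn":[0,0,0,-8,-8,-8,-8.5,0]}'
python3 go.py p 0 70 128 9.9
```

```text
time: 23.2
tool_pos: [416.1, 229.0, 128.2]
tool_rot: [0.644, 0.765, 0.0, -0.0]
wrist_force: [0.7, 0.0, -0.3]
finger_gap: 0.179
t 23.2 pos [416.1 229.  128.2] jaw 9.77 gap 0.179 F [ 0.7  0.  -0.3]
d cm [-3.02e+01  1.59e+00  1.00e-02] turn -0.13
```

```bash

python3 -m pendant '{"dp":[[-2,0.1,0],[-3,0.15,0],[-3.5,0.2,0],[-3.5,0.2,0],[-3.5,0.2,0],[-3.5,0.2,0],[-3.5,0.2,0],[-3,0.15,0]],"turn":[0,0,0,0,0,0,0,0]}'
python3 -m pendant '{"dp":[[-2.5,0.1,0],[-1.7,0.1,0],[-0.5,0,0],[0,0,0],[0,0,0]],"turn":[0,0,0,0,-0.1]}'
python3 go.py p 0 70 64 9.9
python3 - <<'E'
from h import *
crop("side",camera("side"),220,130,110,110,7,"side8.png")
crop("top",camera("top"),240,120,110,100,7,"top8.png")
E
```

```text
time: 24.2
tool_pos: [473.6, -21.1, 127.8]
tool_rot: [0.646, 0.764, -0.0, 0.0]
wrist_force: [0.5, 0.1, -0.3]
finger_gap: 0.18
time: 24.82
tool_pos: [483.4, -64.7, 127.7]
tool_rot: [0.643, 0.766, 0.0, -0.0]
wrist_force: [-0.3, -0.7, -0.7]
finger_gap: 0.176
t 24.82 pos [483.4 -64.7 127.7] jaw 9.97 gap 0.176 F [-0.3 -0.7 -0.7]
d cm [-0.12 -0.05  6.37] turn 0.07
```

View pics/side8.png

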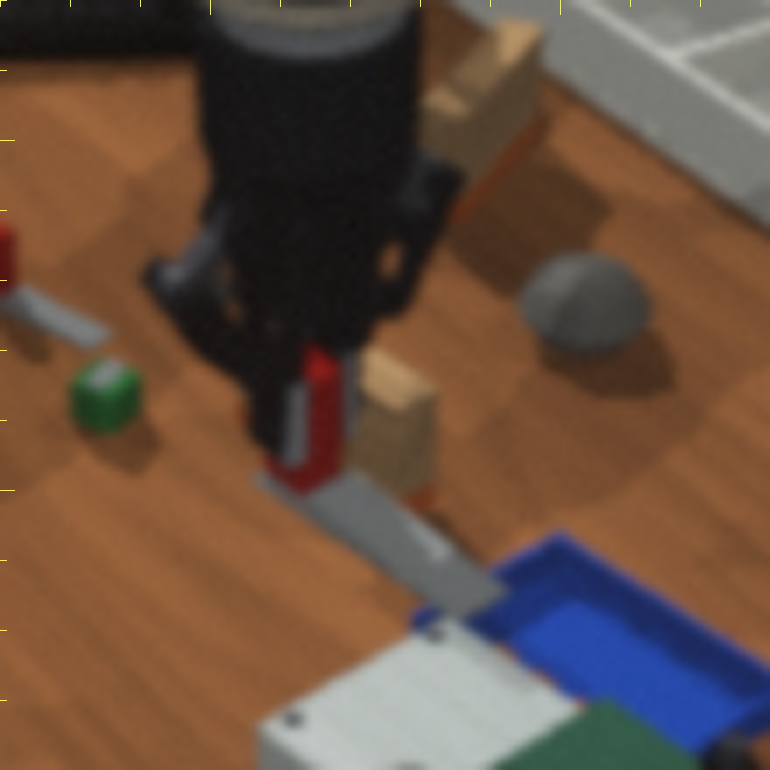

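View pics/top8.png

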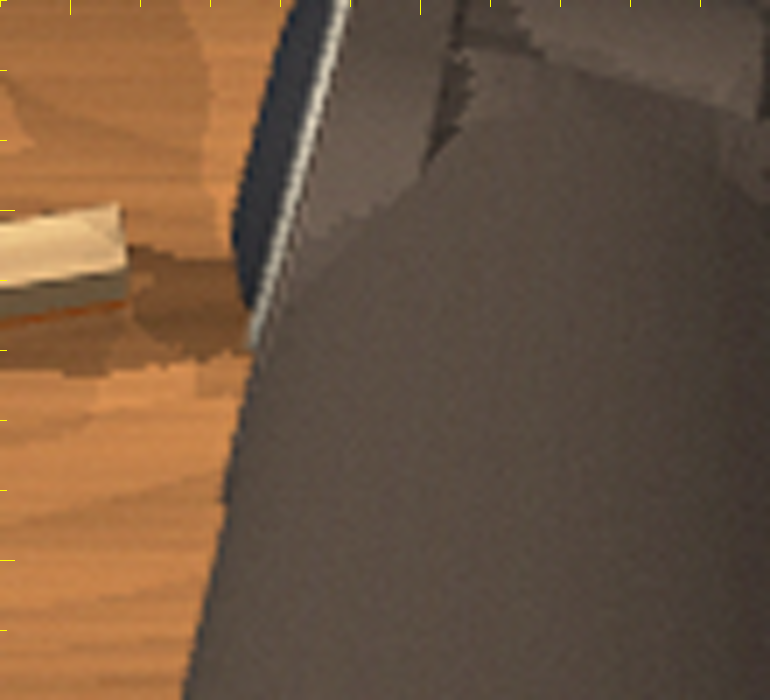

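```bash

python3 -m pendant '{"dp":[[-0.12,-0.05,1.5],[0,0,1.5],[0,0,1.5],[0,0,1],[0,0,0.6],[0,0,0.3],[0,0,0],[0,0,0]],"turn":[0,0,0,0,0,0,0,0]}'
python3 go.py p 0 70 58 9.9
cat > ov.py <<'E'
from h import *
from go import *
import sys
s,M=tool(); p=s["tool_pos"]; zb=p[2]-28
th=np.arctan2(M[1,1],M[0,1])-np.pi/2; c,sn=np.cos(th),np.sin(th)
w=lambda X:[p[0]+c*X[0]-sn*X[1],p[1]+sn*X[0]+c*X[1],zb+X[2]]
P=[[w(q) for q in((15,-12,0),(95,-12,0),(95,12,0),(15,12,0))],[w(q) for q in((-14,-8,57),(14,-8,57),(14,8,57),(-14,8,57))]]
P.append([[*pw(a,b),30] for a,b in((-48,42),(48,42),(48,-42),(-48,-42))])
t=w((95,0,0));d=np.array(t[:2])-PRESS;print("tip in press",(np.cos(A)*d[0]+np.sin(A)*d[1]).round(1),(-np.sin(A)*d[0]+np.cos(A)*d[1]).round(1))
crop("side",camera("side"),240,150,90,90,8,sys.argv[1],polys=P)
E
python3 ov.py side9.png
```

```text
time: 25.92
tool_pos: [483.6, -66.9, 64.1]
tool_rot: [0.643, 0.766, 0.0, 0.0]
wrist_force: [0.0, -0.7, -1.0]
finger_gap: 0.178
t 25.93 pos [483.6 -66.9  64.1] jaw 9.95 gap 0.178 F [ 0.  -0.7 -1. ]
d cm [ 0.1  -0.03  0.61] turn 0.05
tip in press 0.4 -26.0
```

View pics/side9.png

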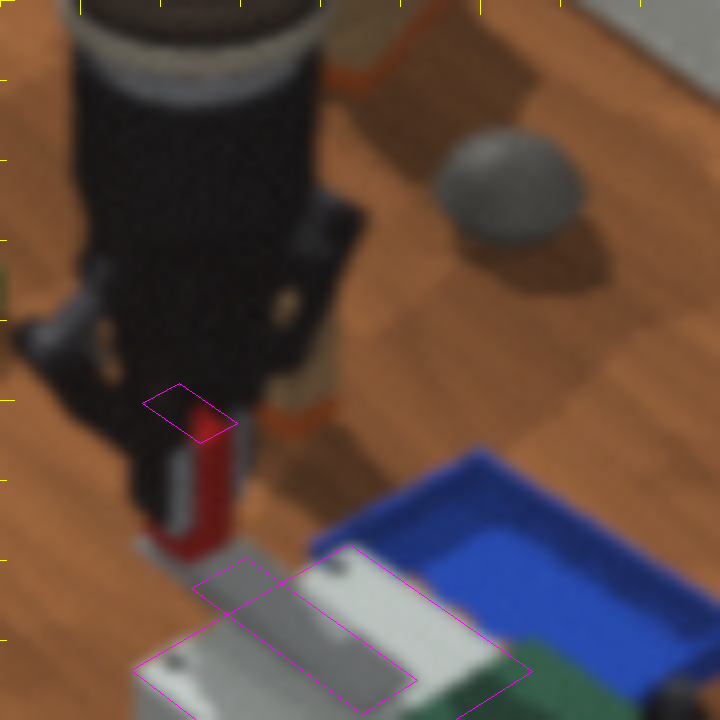

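```bash

python3 -m pendant '{"dp":[[0,0,0.3],[0,0,0.2],[0,0,0.1],[0,0,0],[0,0,0]],"turn":[0,0,0,0,0]}'
python3 go.py p 0 70 58 9.9
python3 -m pendant '{"dp":[[0,0,0.05],[0,0,0.05],[0,0,0],[0,0,0]],"turn":[0,0,0,0]}'
python3 go.py p 0 70 58 9.9
```

```text
time: 26.6
tool_pos: [483.2, -66.8, 57.9]
tool_rot: [0.643, 0.766, 0.0, -0.0]
wrist_force: [-1.3, 0.2, 4.1]
finger_gap: 0.184
t 26.6 pos [483.2 -66.8  57.9] jaw 9.95 gap 0.184 F [-1.3  0.2  4.1]
d cm [ 0.09  0.   -0.01] turn 0.05
time: 27.1
tool_pos: [483.3, -66.7, 57.7]
tool_rot: [0.643, 0.766, 0.0, -0.0]
wrist_force: [-4.8, 2.6, 17.3]
finger_gap: 0.176
t 27.1 pos [483.3 -66.7  57.7] jaw 9.94 gap 0.176 F [-4.8  2.6 17.3]
d cm [ 0.08 -0.   -0.03] turn 0.04
```

```bash

python3 -m pendant '{"dp":[[0,0,-0.1],[-0.3,0,0],[-0.5,0,0],[-0.5,0,0],[-0.5,0,0],[-0.4,0,0],[-0.2,0,0],[0,0,0]],"turn":[0,0,0,0,0,0,0,0]}'
python3 ov.py side10.png; python3 go.py p 0 30 58 9.9
```

```text
time: 28.1
tool_pos: [487.8, -90.9, 57.9]
tool_rot: [0.643, 0.766, 0.0, 0.0]
wrist_force: [-0.0, 1.6, 5.5]
finger_gap: 0.183
tip in press 0.4 -50.4
t 28.15 pos [487.8 -90.9  57.9] jaw 9.93 gap 0.179 F [-0.9  1.8  5.1]
d cm [-1.46 -0.03 -0.01] turn 0.03
```

View pics/side10.png

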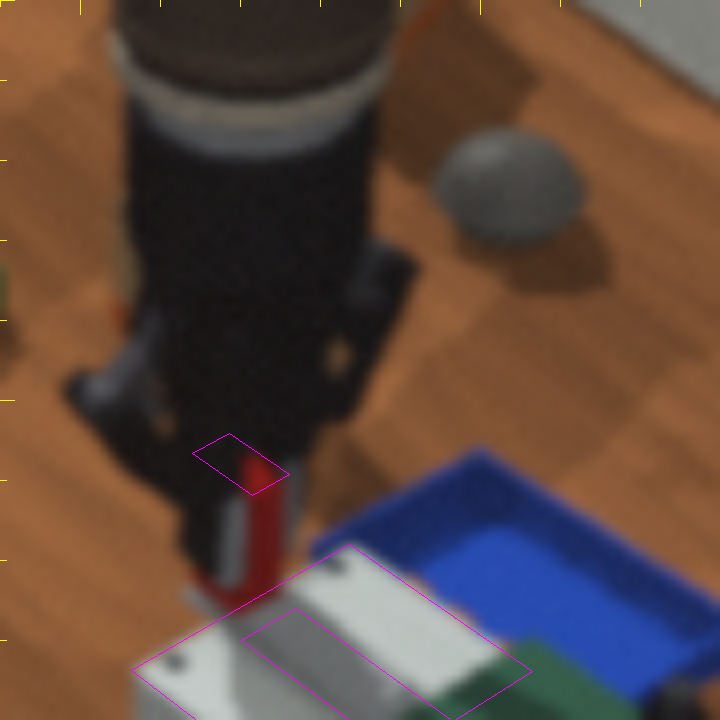

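```bash

python3 -m pendant '{"dp":[[-0.3,0,0],[-0.4,0,0],[-0.4,0,0],[-0.2,0,0],[0,0,0]],"turn":[0,0,0,0,0]}'
for i in 1 ; do python3 -m pendant '{"dp":[[-0.2,0,0],[-0.2,0,0],[0,0,0]],"turn":[0,0,0]}'; done
python3 -m pendant '{"dp":[[-0.2,0,0],[-0.2,0,0],[0,0,0]],"turn":[0,0,0]}'
```

```text
time: 28.78
tool_pos: [490.0, -103.6, 57.9]
tool_rot: [0.643, 0.766, 0.0, 0.0]
wrist_force: [-0.0, 2.3, 5.4]
finger_gap: 0.177
time: 29.15
tool_pos: [490.7, -107.5, 57.9]
tool_rot: [0.643, 0.766, 0.0, 0.0]
wrist_force: [0.0, 2.9, 6.6]
finger_gap: 0.181
time: 29.52
tool_pos: [491.4, -111.4, 57.9]
tool_rot: [0.643, 0.766, 0.0, 0.0]
wrist_force: [-0.7, 2.6, 5.1]
finger_gap: 0.183
```

```bash

for i in 1; do
python3 -m pendant '{"dp":[[-0.2,0,0],[-0.1,0,0],[0,0,0]],"turn":[0,0,0]}'
python3 -m pendant '{"dp":[[-0.2,0,0],[-0.1,0,0],[0,0,0]],"turn":[0,0,0]}'; done
```

```text
time: 29.9
tool_pos: [491.9, -114.2, 57.9]
tool_rot: [0.643, 0.766, 0.0, 0.0]
wrist_force: [-0.2, 3.6, 6.9]
finger_gap: 0.182
time: 30.28
tool_pos: [492.3, -116.9, 57.9]
tool_rot: [0.643, 0.766, 0.0, -0.0]
wrist_force: [-0.5, 4.0, 6.3]
finger_gap: 0.183
```

```bash

python3 -m pendant '{"dp":[[-0.2,0,0],[0,0,0],[0,0,0]],"turn":[0,0,0]}'
python3 -m pendant '{"dp":[[-0.2,0,0],[0,0,0],[0,0,0]],"turn":[0,0,0]}'; python3 ov.py side11.png
```

```text
time: 30.65
tool_pos: [492.6, -118.6, 57.9]
tool_rot: [0.643, 0.766, 0.0, -0.0]
wrist_force: [-0.9, 4.4, 6.8]
finger_gap: 0.183
time: 31.02
tool_pos: [493.0, -120.1, 57.9]
tool_rot: [0.643, 0.766, 0.001, -0.001]
wrist_force: [-1.5, 6.5, 7.6]
finger_gap: 0.18
tip in press 0.6 -80.0
```

View pics/side11.png

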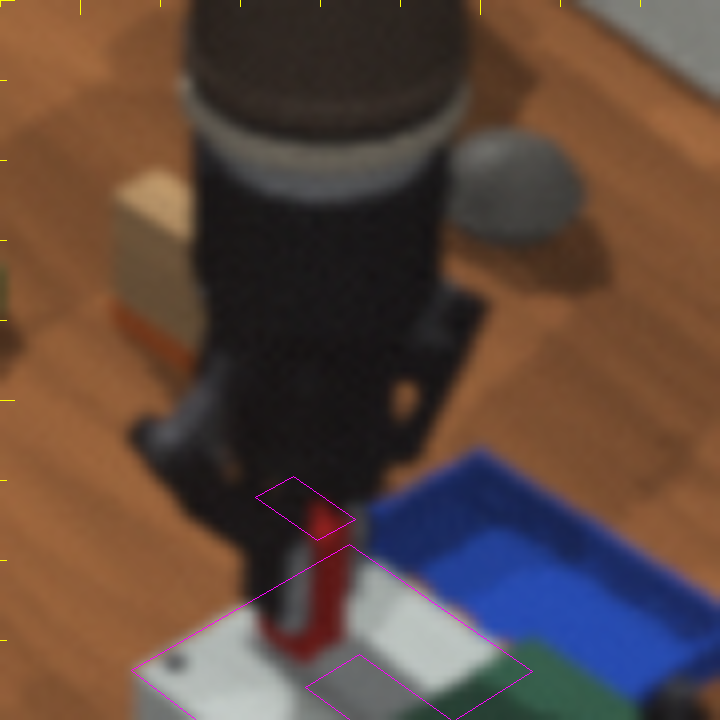

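```bash

python3 -m pendant '{"dp":[[-0.15,0,0],[0,0,0],[0,0,0]],"turn":[0,0,0]}'
python3 -m pendant '{"dp":[[-0.1,0,0],[0,0,0],[0,0,0]],"turn":[0,0,0]}'
```

```text
time: 31.45
tool_pos: [493.2, -121.1, 57.9]
tool_rot: [0.643, 0.766, 0.001, -0.001]
wrist_force: [-1.2, 8.6, 7.8]
finger_gap: 0.179
time: 31.82
tool_pos: [493.3, -121.6, 57.9]
tool_rot: [0.643, 0.766, 0.001, -0.001]
wrist_force: [-2.3, 9.0, 8.3]
finger_gap: 0.181
```

```bash

python3 -m pendant '{"dp":[[-0.05,0,0],[0,0,0],[0,0,0],[0,0,0],[0,0,0],[0,0,0],[0,0,0],[0,0,0]],"turn":[0,0,0,0,0,0,0,0]}'
python3 - <<'E'
from h import *
s=get_state();print(s["tool_pos"],s["wrist_force"],s["wrist_torque"],abs(s["dq"]).max())
im=camera("side");crop("side",im,270,185,75,75,8,"side12.png")
cv2.imwrite("pics/side12f.png",cv2.cvtColor(im,cv2.COLOR_RGB2BGR))
im=camera("top");cv2.imwrite("pics/top12f.png",cv2.cvtColor(im,cv2.COLOR_RGB2BGR))
E
```

```text
time: 32.83
tool_pos: [493.3, -121.8, 57.9]
tool_rot: [0.642, 0.766, 0.001, -0.001]
wrist_force: [-2.4, 9.7, 9.9]
finger_gap: 0.18
[ 493.28306196 -121.82677871   57.90862207] [-2.39656019  9.67104227  9.94419987] [ 1.77969526  0.45645409 -0.04517551] 0.002864419529911648
```

View pics/side12.png

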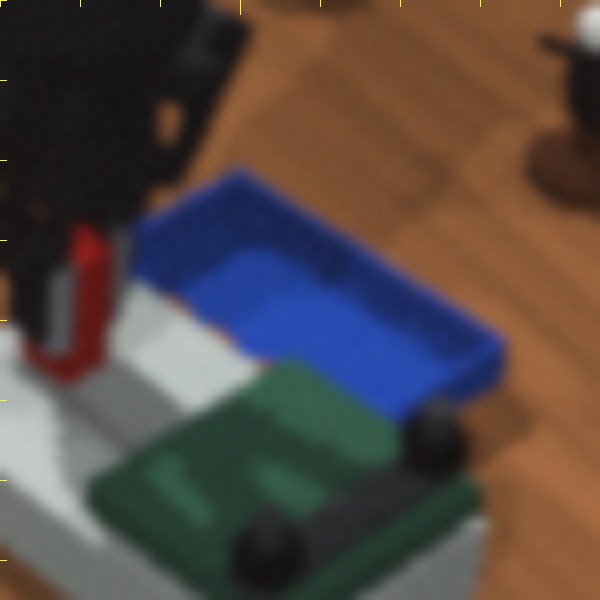

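View pics/side12f.png

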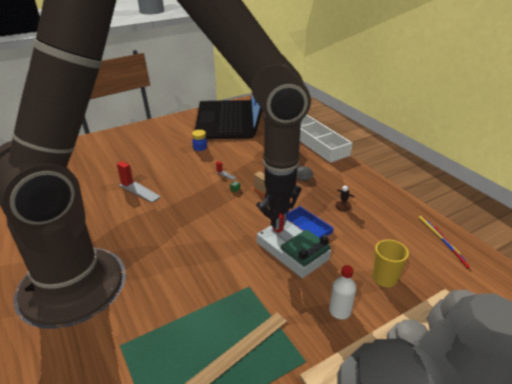

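View pics/top12f.png

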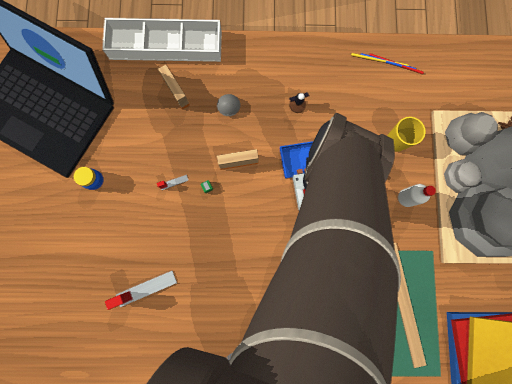

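```bash
python3 - <<'E'
from rig import *
print(job_done()); s=get_state(); print(s["time"],s["tool_pos"],s["wrist_force"],s["finger_gap"])
E
```

```text
the job is handed in; nothing more can be done
None
the job is handed in; nothing more can be done
```

I swept the three chips into the tray with the nearest scraper block. I then stood the scraper back on the table, well clear of the press. The middle-sized blade is now laid flat on the apron and slid into the middle of the gap. I handed the job in at about 33 s of the 64 s allowed, still gripping the handle.

**Blade:** my last reading put the tip about 40 mm past the mouth, less than 1 mm off the middle and straight to within about 0.1°. This comes from the arm's own position readings and my fit of the press. The push was steady at about 10 N and the arm was still. The force on the upper plate was not measured directly, but a 10 N push suggests it is within the 1 to 40 N limits.

**Chips:** the last images show all three in the tray, against the wall next to the apron. They look slightly propped up rather than flat, with their tops about 16–18 mm high. That is well under the 28 mm limit.

**Other objects:** the scraper was standing and released. None of the bystanders appeared to have moved.

No check failed or disagreed. The hand-in gave no verdict, and the state could not be read afterwards.

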